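# Weed out the rocking vial blocks

## Robot

A 6-joint arm with a two-finger parallel gripper is mounted at the origin on the work surface. World frame = base frame: x ahead of the robot, y to its left, z up, the work surface at z = 0. Lengths are in mm, angles in rad, forces in N, time in s.
With the tool pointing down it reaches from about 350 to 775 mm from the base axis. Payload 7.3 kg.
Tool frame: the origin (TCP) lies at the very end of the fingers, on their centre line; the grasp point (between the pads) lies 19 mm behind it; z points along the fingers, y is the line along which they close (so a half turn about z gives the same grasp; the last joint's range is limited). The gripper opens to 92 mm and grips with 3 to 60 N. Pads are 19 mm wide; open, the fingers measure 130 mm over their backs; the gripper's body (75 mm by 190 mm) begins 47 mm behind the grasp point.
Start: joints at [1.056, 0.342, 1.524, -0, 1.275, -0.146], TCP at [189.247, 489.725, 226.741] pointing down, gripper open.
Joint ranges: [-2.53, 2.53], [-0.77, 2.02], [0.04, 2.7], [-1, 4.14], [0.28, 2.66], [-3.11, 3.11]. Speed limits (rad/s): [2.57, 2.57, 3.14, 3.14, 3.14, 3.14].

## Interface

Orientations are given as [roll, pitch, yaw] about the fixed x, y, z axes, in that order (R = Rz(yaw) Ry(pitch) Rx(roll)).
In Python, from plant import * gives the robot as it stands.
- The arm moves only by the tool arm_command, never from a script. Its arguments are lists of equal length, an entry for each row: "gripper": the finger opening in mm, from 0 to 91.8; "dp": the shift along the tool's x, y, z in units of 25 mm (1.0 is 25 mm), a list of three; "twist": the turn about the tool's z in units of 5 degrees (1.0 is 5 degrees). A call has exactly 5 rows; each row shifts and turns the commanded pose from where the row before left it, along the tool's axes as they then stand; what a row does not reach is not made up. A row lasts 1/8 s, in which the tool goes at most 62.5 mm and 10.7 degrees, less where a joint would pass 70% of its speed; a pose out of reach is approached as far as the arm can. A call is refused whole if a number of a shift passes 1 or a number of a turn 1, either way. A call with a gripper value outside its range is refused whole. The fingers move at their own pace and stop on an object; the grip force is fixed at half the most. Time passes only in rows, so rows that do not move let the fingers close, or fill a call up. It gives the time, the measured TCP pose, the force, the opening and the grip force at its end, in the units of the state.
- get_obs(): the state, without advancing time (a new reading comes with each control period).
- capture(name): name is "scene" or "side" or "wrist"; returns the picture (480x640x3 uint8, red, green, blue); there is no depth.
- get_calibration(name): a dict with "mtx" (3x3 intrinsics, pixels), "dist_coeffs" ([k1, k2, p1, p2, k3] as OpenCV has them; the pictures are not rectified), "position" and "attitude" of the camera in the world; the wrist camera has in their place "mount" (4x4, takes a point from camera to tool coordinates, whose origin is the TCP and whose axes are the flange's). Camera axes: x right, y down, z forward; pixel columns grow to the right and rows downward; lengths in mm; the calibration is good to about 2 mm. A picture is of the moment at which its call begins: read the wrist's pose just before it. get_calibration takes no time and is no camera call.
- close_job(): hands the job in; it is judged then, once.
The state is a dict: "time": time; "joint_positions": joint angles; "dq": joint speeds; "tau": joint torques, N m; "tool_pos": TCP position; "tcp_rot": TCP orientation; "contact_force": force on the tool from outside, world axes, zero at the start; "moment": the same for the moment, N m; "grip_width": finger opening in mm; "finger_force": force on a finger pad.
Only numpy, scipy, OpenCV 4.12 (cv2) and the standard library are available. Lean on these libraries where they do the work, as an engineer would, in place of code of your own. Each camera call takes 0.05 s, during which the arm holds its last target. There are 200 camera calls.

## Task

Some of the three round vial blocks have a warped base and rock when pressed at the rim, so they would not heat evenly. Find out which by pressing round their rims, then slide every block that rocks along the bench until it is wholly on the red mat, and leave every steady one standing where it is. Do not lift or tip the blocks over, and leave the beaker and the mug beside them alone.

Things in the scene. Friction and masses are not known exactly. Their poses are not given: they have to be found in the camera images.
- mat: flat red mat on the bench, 180 mm (its x) by 600 mm (its y), under 1 mm thick, no obstacle to sliding; origin at its centre, z up. The blocks stand in a row beside it on its +x side (away from the robot), 170 to 210 mm from its centre line along its x and at least 150 mm apart along its y
- block_a: round aluminium block, 120 mm diameter, about 0.6 kg. Origin: centre of its underside, at bench level, z up. Flat rim 30 mm above the bench, free from radius 31 to 59 mm; in the middle a solid round cluster of white and black vial caps, 26 mm radius, up to 55 mm (on a disc of 30 mm radius up to 33 mm). Side wall from 9 to 30 mm high, over a dark rubber foot ring (support at 50 mm radius)
- block_b: a block just like block_a to look at, same sizes and origin. All three stand level when let go. Which are steady and which warped is not told and cannot be seen. A steady one stands firm wherever its rim is pressed. A warped one stands on one half of its foot ring and rocks about a diameter when pressed over the other half; which half differs from block to block and is not tied to its axes
- block_c: a block just like block_a to look at, same sizes and origin. A warped block, pressed with 4 N or more at 55 mm from its centre, tips by 0.12 rad: the rim sinks some 5 mm at the softest spot, still 2 to 4 mm at 45 degrees to either side of it, nothing (under 1 mm) over the other half; it falls back when let go
- beaker: white plastic beaker, 70 mm wide, 80 mm tall, by one end of the mat; origin at the centre of its underside. To be left alone
- mug: blue mug, 76 mm wide, 85 mm tall, by the other end of the mat; origin at the centre of its underside. To be left alone
Not all that is in view belongs to the job. Leave any pink or purple look-alike of the block_c alone.

How it is judged (in metres and radians):
At the end, for the whole second after the job is handed in: Every block that rocks lies wholly on the red mat (centre within 36 mm of the mat's long centre line and 246 mm of its middle along its length), upright on the bench and at rest; every steady block stands upright within 30 mm of where it started (x of block_a in the frame of mat between -0.036 and 0.036 m and y of block_a in the frame of mat between -0.246 and 0.246 m and angle between each of block_a, block_c, block_b's own z axis and vertical below 0.15 rad and height (world z) of each of block_a, block_c, block_b below 0.008 m and linear speed of each of block_a, block_c, block_b below 0.02 m/s and x of block_c in the frame of mat between -0.036 and 0.036 m and y of block_c in the frame of mat between -0.246 and 0.246 m and distance of block_b from where it was at the start of the episode below 0.03 m); the robot touches nothing.
It fails at once if a block is lifted off the bench (its underside centre over 20 mm) (height (world z) of any of block_a, block_b, block_c above 0.02 m).
It fails at once if a block is tipped over (over 0.35 rad) (angle between any of block_a, block_b, block_c's own z axis and vertical above 0.35 rad).
It fails at once if the beaker or the mug is moved more than 30 mm or knocked over (distance of any of beaker, mug from where it was at the start of the episode above 0.03 m or angle between any of beaker, mug's own z axis and vertical above 0.5 rad).
It also fails if it takes over 72 s, if anything falls off the work surface, if the arm or the gripper's body presses on something with over 40 N, if the wrist force passes 120 N, or if a joint passes its speed limit or range.

## Working session

There is one attempt and no reset: what is moved stays moved. The work goes in short steps, Python scripts to look and compute and a tool call to move; the robot and the scene stay as the last step left them, time stands still between calls to the robot, and variables do not carry over. Pictures are saved under pics/ and viewed, at most 10 in all, crops included, and the job is handed in when it is done.

Besides the shell and the picture viewer there is one more tool, called after "Call:" as name(argument=value, ...), one argument or row to a line, values as JSON. arm_command: Moves the arm, as the interface text tells. Its arguments: {"type":"object","properties":{"gripper":{"type":"array"},"dp":{"type":"array"},"twist":{"type":"array"}},"required":["gripper","dp","twist"]}

```bash
mkdir -p pics; ls
cat > h.py <<'E'
import numpy as np, cv2
from plant import *
def save(n,f):
    im=capture(n); cv2.imwrite(f'pics/{f}.png',cv2.cvtColor(im,cv2.COLOR_RGB2BGR)); return im
E
python3 - <<'E'
from h import *
s=get_obs(); print({k:np.round(v,3) for k,v in s.items()})
a=save('scene','scene0'); b=save('side','side0')
cv2.imwrite('pics/both0.png',cv2.resize(cv2.cvtColor(np.vstack([a,b]),cv2.COLOR_RGB2BGR),(400*1,600)))
for n in('scene','side','wrist'):print(n,get_calibration(n))
E
```

```text
pics
{'time': np.float64(0.0), 'joint_positions': array([ 1.056,  0.343,  1.525, -0.   ,  1.275, -0.146]), 'dq': array([ 0.002,  0.   , -0.   , -0.002,  0.001,  0.   ]), 'tau': array([-2.0000e-03, -4.3123e+01, -2.4421e+01,  7.2000e-02,  5.6000e-02,
       -0.0000e+00]), 'tool_pos': array([189.06 , 489.34 , 226.041]), 'tcp_rot': array([-3.14 , -0.   ,  2.773]), 'contact_force': array([-0.41 , -0.359,  0.58 ]), 'moment': array([-0.028,  0.003,  0.026]), 'finger_force': np.float64(0.0), 'grip_width': np.float64(92.019)}
scene {'mtx': array([[610.33394163,   0.        , 329.96006326],
       [  0.        , 610.33394163, 241.40052476],
       [  0.        ,   0.        ,   1.        ]]), 'dist_coeffs': array([-0.16931902,  0.        ,  0.        ,  0.        ,  0.        ]), 'position': array([1087.23611353,  702.54356715, 1181.34954917]), 'attitude': array([-2.49583281,  0.01248692,  2.55517413])}
side {'mtx': array([[451.01229272,   0.        , 320.53618055],
       [  0.        , 451.01229272, 244.40069333],
       [  0.        ,   0.        ,   1.        ]]), 'dist_coeffs': array([-0.00038393,  0.        ,  0.        ,  0.        ,  0.        ]), 'position': array([ 586.70927241, -903.04795045,  737.0168239 ]), 'attitude': array([-2.22586369, -0.02295527, -0.0233831 ])}
wrist {'mtx': array([[349.93953528,   0.        , 316.6758705 ],
       [  0.        , 349.93953528, 232.57120303],
       [  0.        ,   0.        ,   1.        ]]), 'dist_coeffs': array([-0.02651115,  0.        ,  0.        ,  0.        ,  0.        ]), 'mount': array([[ 6.48830915e-04, -9.51190083e-01, -3.08604933e-01,
         8.39565965e+01],
       [ 9.99998174e-01,  6.24760708e-05,  1.90989530e-03,
         9.54953349e-01],
       [-1.79739305e-03, -3.08605608e-01,  9.51188387e-01,
        -1.58277985e+02],
       [ 0.00000000e+00,  0.00000000e+00,  0.00000000e+00,
         1.00000000e+00]])}
```

View pics/scene0.png

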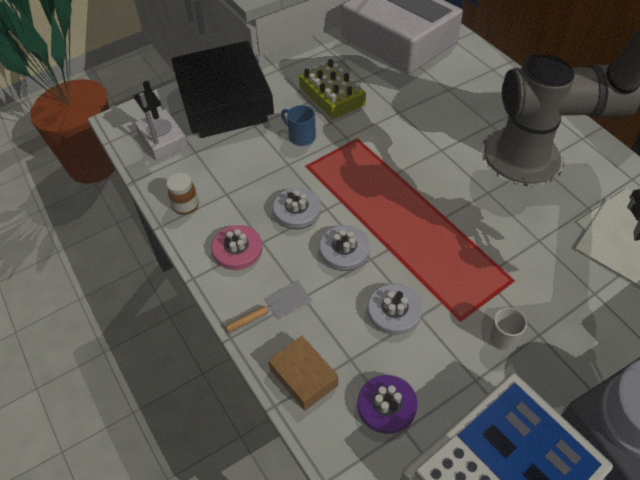

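View pics/side0.png

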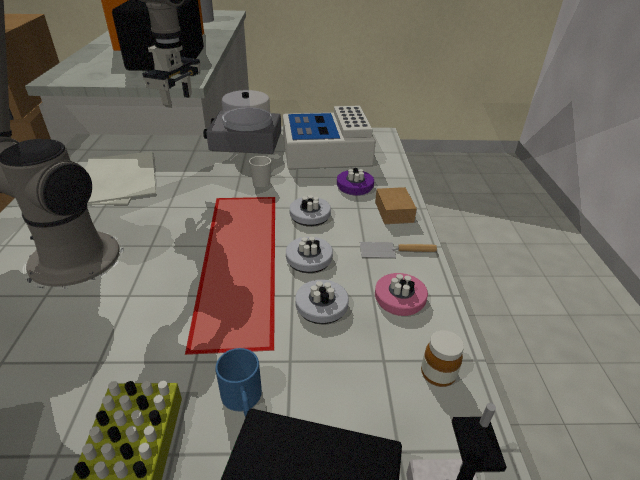

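```bash
cat >> h.py <<'E'
from scipy.spatial.transform import Rotation as R
def cast(n,px,z):
    c=get_calibration(n); px=np.array(px,float).reshape(-1,1,2)
    d=cv2.undistortPoints(px,c['mtx'],c['dist_coeffs']).reshape(-1,2)
    d=np.c_[d,np.ones(len(d))]
    if n=='wrist':
        s=get_obs(); T=np.eye(4); T[:3,:3]=R.from_euler('xyz',s['tcp_rot']).as_matrix(); T[:3,3]=s['tool_pos']; T=T@c['mount']; Rm,p=T[:3,:3],T[:3,3]
    else: Rm,p=R.from_euler('xyz',c['attitude']).as_matrix(),c['position']
    d=d@Rm.T; return p+d*((z-p[2])/d[:,2])[:,None]
def blocks(n,im,seeds):
    hsv=cv2.cvtColor(im,cv2.COLOR_RGB2HSV).astype(int); out=[]
    # silver: bluer than the bench
    m=((im[...,2].astype(int)-im[...,0])>8)&(hsv[...,1]<90)
    m=cv2.morphologyEx(m.astype(np.uint8),cv2.MORPH_CLOSE,np.ones((5,5)));m=cv2.morphologyEx(m,cv2.MORPH_OPEN,np.ones((5,5)))
    cs,_=cv2.findContours(m,cv2.RETR_EXTERNAL,cv2.CHAIN_APPROX_NONE)
    for c in cs:
        if cv2.contourArea(c)<600: continue
        (u,v),r=cv2.minEnclosingCircle(c)
        P=cast(n,cv2.convexHull(c).reshape(-1,2),19.5)[:,:2].astype(np.float32)
        (x,y),(w,h),_=cv2.minAreaRect(P)
        if 100<w<170 and 100<h<170: out.append((round(u),round(v),round(x),round(y),round(w),round(h)))
    return out
E
python3 - <<'E'
from h import *
for n,px in(('scene',[(297,222),(344,262),(394,326),(320,225),(280,320),(330,330)]),('side',[(310,218),(310,265),(322,314),(300,235)])):
    im=cv2.cvtColor(cv2.imread(f'pics/{n}0.png'),cv2.COLOR_BGR2RGB)
    print(n,[im[v,u].tolist() for u,v in px]); print(blocks(n,im,0))
    m=((im[...,0].astype(int)-im[...,1]>60)&(im[...,0].astype(int)-im[...,2]>60)).astype(np.uint8)
    cs,_=cv2.findContours(m,0,2); c=max(cs,key=cv2.contourArea)
    P=cast(n,c.reshape(-1,2),0)[:,:2].astype(np.float32); print(cv2.minAreaRect(P),cv2.boxPoints(cv2.minAreaRect(P)).round())
print('scene caps',cast('scene',[(297,202),(344,240),(396,303),(500,330)],45).round())
print('mug,beaker base',cast('side',[(240,400),(262,184)],0).round(),cast('scene',[(302,138),(506,343)],0).round())
E
```

```text
scene [[130, 130, 133], [131, 130, 137], [128, 130, 132], [142, 141, 132], [128, 129, 120], [124, 123, 116]]
[]
((418.6448974609375, -2.71551513671875), (177.32003784179688, 596.69775390625), 3.255643129348755) [[ 313.  290.]
 [ 347. -306.]
 [ 524. -296.]
 [ 490.  300.]]
side [[135, 136, 136], [119, 119, 121], [151, 150, 153], [159, 161, 150]]
[]
((415.997314453125, -5.37646484375), (179.5027618408203, 598.0340576171875), 3.0101587772369385) [[ 311.  289.]
 [ 342. -309.]
 [ 521. -299.]
 [ 490.  298.]]
scene caps [[ 625. -165.   45.]
 [ 596.   -4.   45.]
 [ 599.  201.   45.]
 [ 456.  381.   45.]]
mug,beaker base [[ 467. -416.    0.]
 [ 444.  375.    0.]] [[ 471. -393.    0.]
 [ 442.  400.    0.]]
```

Run:
```python
from h import *
import h
for n in('scene','side'):
    im=cv2.cvtColor(cv2.imread(f'pics/{n}0.png'),cv2.COLOR_BGR2RGB)
    g=cv2.GaussianBlur(im,(5,5),0).astype(int); d=g[...,2]-g[...,0]
    for t in(-5,-3):
        m=((d>t)&(g.max(2)<400)).astype(np.uint8); m=cv2.morphologyEx(m,cv2.MORPH_OPEN,np.ones((7,7)))
        for c in cv2.findContours(m,0,1)[0]:
            hl=cv2.convexHull(c).reshape(-1,2); P=cast(n,hl,19.5)[:,:2].astype(np.float32)
            (x,y),(w,hh),_=cv2.minAreaRect(P)
            if 90<w<170 and 90<hh<170 and x<760: print(n,t,hl.mean(0).round(),*np.round([x,y,w,hh]))
print('pink,purple',cast('scene',[(236,238),(390,398)],45).round(), cast('side',[(402,285),(355,175)],45).round())
print('spatula',cast('scene',[(265,298),(292,283),(311,300),(280,315),(230,327)],0).round())
print('wood',cast('scene',[(270,360),(303,338),(337,378)],30).round())
```

```text
scene -5 [387. 401.] 746.0 371.0 135.0 127.0
scene -5 [394. 306.] 600.0 199.0 129.0 120.0
scene -5 [343. 251.] 599.0 -0.0 126.0 119.0
scene -5 [298. 210.] 627.0 -171.0 130.0 122.0
scene -5 [546.  70.] -328.0 -211.0 157.0 155.0
scene -3 [390. 403.] 744.0 369.0 129.0 123.0
scene -3 [395. 308.] 599.0 199.0 128.0 118.0
scene -3 [342. 250.] 601.0 3.0 114.0 117.0
scene -3 [296. 214.] 629.0 -163.0 115.0 118.0
scene -3 [547.  70.] -330.0 -211.0 139.0 159.0
side -5 [323. 303.] 623.0 -184.0 122.0 119.0
side -5 [308. 257.] 596.0 -13.0 118.0 133.0
side -5 [310. 213.] 599.0 186.0 117.0 136.0
side -5 [353. 183.] 743.0 353.0 153.0 124.0
side -3 [323. 306.] 622.0 -184.0 115.0 116.0
side -3 [305. 258.] 595.0 -14.0 116.0 124.0
side -3 [310. 213.] 596.0 185.0 125.0 115.0
side -3 [353. 184.] 741.0 353.0 152.0 124.0
pink,purple [[ 803. -151.   45.]
 [ 741.  370.   45.]] [[ 805. -153.   45.]
 [ 741.  358.   45.]]
spatula [[819.   4.   0.]
 [746.   4.   0.]
 [734.  67.   0.]
 [813.  62.   0.]
 [921.  26.   0.]]
wood [[893. 159.  30.]
 [808. 153.  30.]
 [800. 270.  30.]]
```

Call:
arm_command(
  gripper=[0,0,0,0,0],
  dp=[
    [-1,-1,0],
    [-1,-1,0],
    [-1,-1,0],
    [-1,-1,0],
    [-1,-1,0],
  ],
  twist=[-1,-1,-1,-1,-1],
)

```text
time: 0.72
tool_pos: [287.4, 343.0, 226.6]
tcp_rot: [-3.141, -0.0, -3.071]
contact_force: [0.6, 0.5, 0.5]
grip_width: 46.0
finger_force: 0.0
```

Call:
arm_command(
  gripper=[0,0,0,0,0],
  dp=[
    [-1,-1,0],
    [-1,-1,0],
    [-1,-1,0],
    [-1,-1,0],
    [-1,-1,0],
  ],
  twist=[0,0,0,0,0],
)

```text
time: 1.35
tool_pos: [420.8, 226.9, 226.4]
tcp_rot: [-3.142, -0.001, -3.074]
contact_force: [-0.2, 0.3, 1.2]
grip_width: 1.0
finger_force: 0.0
```

Call:
arm_command(
  gripper=[0,0,0,0,0],
  dp=[
    [-0.4,-1,0],
    [-0.4,-1,0],
    [-0.4,-1,0],
    [-0.4,-1,0],
    [-0.4,-1,0],
  ],
  twist=[0,0,0,0,0],
)

```text
time: 1.98
tool_pos: [478.6, 105.6, 226.4]
tcp_rot: [3.141, -0.001, -3.074]
contact_force: [0.6, 0.9, 0.5]
grip_width: 0.1
finger_force: 0.0
```

Call:
arm_command(
  gripper=[0,0,0,0,0],
  dp=[
    [-0.4,-1,0],
    [-0.4,-1,0],
    [-0.4,-1,0],
    [-0.4,0,0],
    [0,0,0],
  ],
  twist=[0,0,0,0,0],
)

```text
time: 2.6
tool_pos: [523.7, 34.8, 226.3]
tcp_rot: [3.141, -0.001, -3.074]
contact_force: [-0.0, 0.4, 0.1]
grip_width: 0.1
finger_force: 0.0
```

Run:
```python
from h import *
s=get_obs(); print(s['time'],s['tool_pos'].round(1),s['tcp_rot'].round(3)); im=save('wrist','w1')
g=cv2.GaussianBlur(im,(5,5),0).astype(int); d=g[...,2]-g[...,0]
for t in(-5,-3,-1):
    m=(d>t).astype(np.uint8); m=cv2.morphologyEx(m,cv2.MORPH_OPEN,np.ones((9,9)))
    for c in cv2.findContours(m,0,1)[0]:
        hl=cv2.convexHull(c).reshape(-1,2); P=cast('wrist',hl,25)[:,:2].astype(np.float32)
        (x,y),(w,hh),_=cv2.minAreaRect(P)
        if 90<w<170 and 90<hh<170 and x<760: print(t,hl.mean(0).round(),*np.round([x,y,w,hh]))
```

```text
2.6 [523.7  34.8 226.3] [ 3.141e+00 -1.000e-03 -3.074e+00]
-5 [130. 275.] 623.0 -171.0 127.0 134.0
-3 [133. 275.] 623.0 -169.0 124.0 129.0
-1 [134. 272.] 622.0 -169.0 121.0 130.0
```

View pics/w1.png

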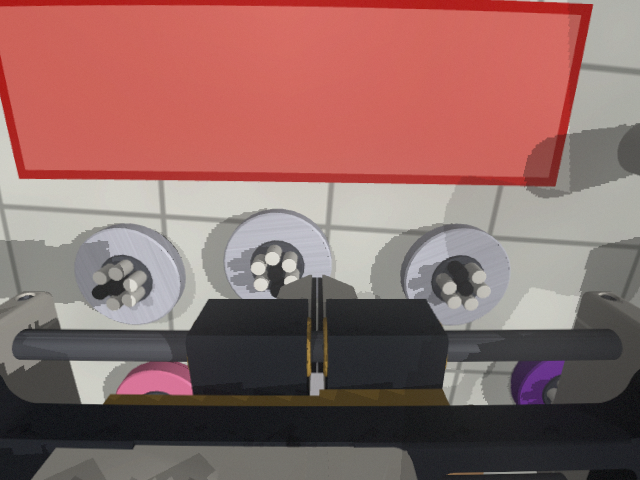

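Run:
```python
from h import *
P=cast('wrist',[(77,275),(183,275),(130,225),(130,324),(225,262),(332,262),(278,210),(402,276),(509,276),(456,227),(456,325)],25)[:,:2].round(); print(P.tolist())
print(cast('wrist',[(130,275),(278,262),(456,276)],25).round())
```

```text
[[626.0, -230.0], [617.0, -108.0], [561.0, -163.0], [686.0, -175.0], [598.0, -61.0], [589.0, 58.0], [534.0, -4.0], [601.0, 139.0], [593.0, 261.0], [540.0, 189.0], [660.0, 212.0]]
[[ 621. -169.   25.]
 [ 594.   -2.   25.]
 [ 597.  200.   25.]]
```

Call:
arm_command(
  gripper=[0,0,0,0,0],
  dp=[
    [-0.12,-0.31,1],
    [-0.12,-0.31,1],
    [-0.12,-0.31,1],
    [-0.12,-0.31,1],
    [-0.12,-0.31,1],
  ],
  twist=[0,0,0,0,0],
)

```text
time: 3.28
tool_pos: [540.7, -2.4, 101.1]
tcp_rot: [3.141, -0.0, -3.073]
contact_force: [0.9, -0.3, 0.2]
grip_width: 0.3
finger_force: 0.0
```

Call:
arm_command(
  gripper=[0,0,0,0,0],
  dp=[
    [0,0,1],
    [0,0,1],
    [0,0,0.4],
    [0,0,0.1],
    [0,0,0],
  ],
  twist=[0,0,0,0,0],
)

```text
time: 3.9
tool_pos: [541.5, -3.1, 39.9]
tcp_rot: [-3.141, 0.001, -3.074]
contact_force: [-0.2, 0.7, -0.0]
grip_width: 0.5
finger_force: 0.0
```

Very accurate. Now descend 12 mm to command 28.

Call:
arm_command(
  gripper=[0,0,0,0,0],
  dp=[
    [0,0,0.3],
    [0,0,0.08],
    [0,0,0.06],
    [0,0,0.04],
    [0,0,0],
  ],
  twist=[0,0,0,0,0],
)

```text
time: 4.53
tool_pos: [540.9, -3.8, 29.1]
tcp_rot: [-3.141, 0.0, -3.074]
contact_force: [-7.2, -1.3, 16.8]
grip_width: 1.1
finger_force: 8.6
```

Call:
arm_command(
  gripper=[0,0,0,0,0],
  dp=[
    [0,0,-0.4],
    [0,1,0],
    [0,1,0],
    [-0.6,0.26,0],
    [-1,0,0],
  ],
  twist=[0,0,0,0,0],
)

```text
time: 5.15
tool_pos: [577.2, 56.6, 37.5]
tcp_rot: [3.141, -0.0, -3.073]
contact_force: [0.7, -0.1, 0.5]
grip_width: 0.4
finger_force: 0.0
```

Call:
arm_command(
  gripper=[0,0,0,0,0],
  dp=[
    [-0.72,0,0],
    [0,0,0.2],
    [0,0,0.1],
    [0,0,0.12],
    [0,0,0],
  ],
  twist=[0,0,0,0,0],
)

```text
time: 5.78
tool_pos: [594.8, 57.4, 28.8]
tcp_rot: [3.141, 0.001, -3.074]
contact_force: [-3.9, 2.0, 14.7]
grip_width: 0.4
finger_force: 7.7
```

Call:
arm_command(
  gripper=[0,0,0,0,0],
  dp=[
    [0,0,-0.42],
    [-1,0,0],
    [-1,-0.2,0],
    [0,-0.5,0],
    [0,-1,0],
  ],
  twist=[0,0,0,0,0],
)

```text
time: 6.4
tool_pos: [646.4, 17.8, 36.7]
tcp_rot: [3.141, -0.002, -3.073]
contact_force: [-0.2, 0.3, 0.2]
grip_width: 0.8
finger_force: 0.0
```

Call:
arm_command(
  gripper=[0,0,0,0,0],
  dp=[
    [0,-0.85,0],
    [0,0,0.2],
    [0,0,0.1],
    [0,0,0.12],
    [0,0,0],
  ],
  twist=[0,0,0,0,0],
)

```text
time: 7.02
tool_pos: [649.6, -3.2, 29.3]
tcp_rot: [-3.14, 0.002, -3.073]
contact_force: [-6.4, -2.6, 17.0]
grip_width: 0.3
finger_force: 8.5
```

Firm again. Now the −y side (595,−63).

Call:
arm_command(
  gripper=[0,0,0,0,0],
  dp=[
    [0,0,-0.42],
    [0,-1,0],
    [0,-1,0],
    [0.6,-0.25,0],
    [1,0,0],
  ],
  twist=[0,0,0,0,0],
)

```text
time: 7.65
tool_pos: [613.0, -63.2, 36.7]
tcp_rot: [3.141, 0.0, -3.075]
contact_force: [-0.6, 0.5, 0.3]
grip_width: 0.1
finger_force: 0.0
```

Call:
arm_command(
  gripper=[0,0,0,0,0],
  dp=[
    [0.72,0,0],
    [0,0,0.2],
    [0,0,0.1],
    [0,0,0.12],
    [0,0,0],
  ],
  twist=[0,0,0,0,0],
)

```text
time: 8.28
tool_pos: [595.5, -63.2, 26.3]
tcp_rot: [3.141, -0.0, -3.074]
contact_force: [-0.1, 0.0, -0.0]
grip_width: 0.8
finger_force: 0.2
```

Call:
arm_command(
  gripper=[0,0,0,0,0],
  dp=[
    [0,0,0.04],
    [0,0,0.04],
    [0,0,0.04],
    [0,0,0.02],
    [0,0,0],
  ],
  twist=[0,0,0,0,0],
)

```text
time: 8.9
tool_pos: [595.5, -63.6, 24.1]
tcp_rot: [-3.141, 0.001, -3.074]
contact_force: [-1.7, -1.6, 7.2]
grip_width: 0.8
finger_force: 3.5
```

Run:
```python
from h import *
s=get_obs(); print(s['time'],s['tool_pos'].round(1),s['contact_force'].round(2)); im=save('wrist','w2')
```

```text
8.9 [595.5 -63.6  24.1] [-1.66 -1.62  7.21]
```

View pics/w2.png

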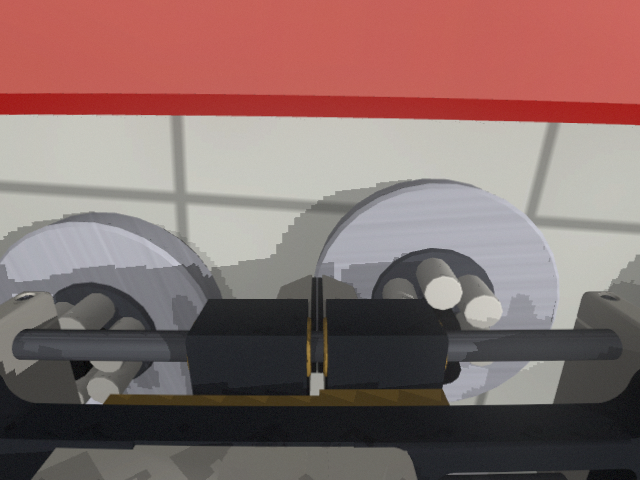

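Call:
arm_command(
  gripper=[0,0,0,0,0],
  dp=[
    [0,0,-0.56],
    [-0.96,-1,0],
    [0,-0.96,0],
    [0,0,0.2],
    [0,0,0.1],
  ],
  twist=[0,0,0,0,0],
)

```text
time: 9.57
tool_pos: [621.2, -110.2, 28.9]
tcp_rot: [3.14, -0.002, -3.075]
contact_force: [0.2, 0.9, 1.3]
grip_width: 0.4
finger_force: 0.2
```

Call:
arm_command(
  gripper=[0,0,0,0,0],
  dp=[
    [0,0,0.08],
    [0,0,0.06],
    [0,0,0],
    [0,0,0],
    [0,0,0],
  ],
  twist=[0,0,0,0,0],
)

```text
time: 10.2
tool_pos: [622.1, -109.4, 27.4]
tcp_rot: [3.141, -0.0, -3.073]
contact_force: [-4.4, 2.5, 10.2]
grip_width: 0.4
finger_force: 4.2
```

Call:
arm_command(
  gripper=[0,0,0,0,0],
  dp=[
    [0,0,-0.44],
    [1,0,0],
    [1,-0.2,0],
    [0.32,-0.5,0],
    [0,-1,0],
  ],
  twist=[0,0,0,0,0],
)

```text
time: 10.82
tool_pos: [567.7, -157.2, 37.7]
tcp_rot: [-3.141, 0.001, -3.073]
contact_force: [0.5, -0.6, 1.0]
grip_width: 0.7
finger_force: 0.0
```

Call:
arm_command(
  gripper=[0,0,0,0,0],
  dp=[
    [0,-0.55,0],
    [0,0,0.2],
    [0,0,0.1],
    [0,0,0.14],
    [0,0,0],
  ],
  twist=[0,0,0,0,0],
)

```text
time: 11.45
tool_pos: [568.4, -170.4, 29.2]
tcp_rot: [-3.14, 0.0, -3.073]
contact_force: [-9.7, -1.3, 24.9]
grip_width: 0.9
finger_force: 12.4
```

Call:
arm_command(
  gripper=[0,0,0,0,0],
  dp=[
    [-0.1,0,-1],
    [-0.8,0,-0.5],
    [-1,-0.1,0],
    [-1,-0.1,0],
    [-1,-0.1,0],
  ],
  twist=[0,0,0,0,0],
)

```text
time: 12.08
tool_pos: [666.9, -170.3, 63.3]
tcp_rot: [3.141, -0.001, -3.073]
contact_force: [-0.2, 0.2, 0.2]
grip_width: 0.4
finger_force: 0.0
```

Call:
arm_command(
  gripper=[0,0,0,0,0],
  dp=[
    [-0.4,0,0.6],
    [0,0,0.6],
    [0,0,0.16],
    [0,0,0.14],
    [0,0,0],
  ],
  twist=[0,0,0,0,0],
)

```text
time: 12.7
tool_pos: [675.9, -170.0, 29.1]
tcp_rot: [3.141, 0.001, -3.074]
contact_force: [-5.6, 4.2, 20.1]
grip_width: 0.6
finger_force: 9.8
```

Call:
arm_command(
  gripper=[0,0,0,0,0],
  dp=[
    [0,0,-0.44],
    [0,1,0],
    [0,1,0],
    [0.5,0.54,0],
    [1,0,0],
  ],
  twist=[0,0,0,0,0],
)

```text
time: 13.32
tool_pos: [633.7, -106.4, 36.2]
tcp_rot: [3.141, -0.001, -3.071]
contact_force: [-0.8, 0.1, 0.5]
grip_width: 0.8
finger_force: 0.0
```

Call:
arm_command(
  gripper=[0,0,0,0,0],
  dp=[
    [0.5,0,0],
    [0,0,0.2],
    [0,0,0.1],
    [0,0,0.14],
    [0,0,0],
  ],
  twist=[0,0,0,0,0],
)

```text
time: 13.95
tool_pos: [622.6, -109.9, 27.7]
tcp_rot: [3.141, 0.001, -3.074]
contact_force: [-4.6, 3.4, 13.3]
grip_width: 0.6
finger_force: 6.3
```

Call:
arm_command(
  gripper=[0,0,0,0,0],
  dp=[
    [0,0,0.04],
    [0,0,0],
    [0,0,0],
    [0,0,0],
    [0,0,0],
  ],
  twist=[0,0,0,0,0],
)

```text
time: 14.58
tool_pos: [622.6, -109.8, 27.5]
tcp_rot: [3.141, 0.001, -3.074]
contact_force: [-7.0, 4.7, 18.8]
grip_width: 0.2
finger_force: 8.2
```

Call:
arm_command(
  gripper=[0,0,0,0,0],
  dp=[
    [0,0,-1],
    [0,-0.5,-0.6],
    [0.1,-1,0],
    [0.1,-1,0],
    [0.1,-1,0],
  ],
  twist=[0,0,0,0,0],
)

```text
time: 15.2
tool_pos: [620.2, -200.5, 64.7]
tcp_rot: [3.141, -0.0, -3.075]
contact_force: [-0.1, 0.7, -0.7]
grip_width: 0.2
finger_force: 0.0
```

Call:
arm_command(
  gripper=[0,0,0,0,0],
  dp=[
    [0,-1,0],
    [0,-0.2,0.7],
    [0,0,0.6],
    [0,0,0.14],
    [0,0,0.12],
  ],
  twist=[0,0,0,0,0],
)

```text
time: 15.82
tool_pos: [622.2, -228.9, 28.6]
tcp_rot: [-3.139, -0.001, -3.072]
contact_force: [-12.2, -1.7, 31.3]
grip_width: 0.4
finger_force: 16.0
```

Call:
arm_command(
  gripper=[0,0,0,0,0],
  dp=[
    [0,0,0],
    [0,0,0],
    [0,0,0],
    [0,0,0],
    [0,0,0],
  ],
  twist=[0,0,0,0,0],
)

```text
time: 16.45
tool_pos: [622.1, -228.7, 28.8]
tcp_rot: [-3.14, -0.0, -3.073]
contact_force: [-9.7, -2.4, 22.5]
grip_width: 0.4
finger_force: 11.1
```

Call:
arm_command(
  gripper=[0,0,0,0,0],
  dp=[
    [-0.5,0,-1],
    [-0.9,0.5,-0.5],
    [-0.5,1,0],
    [0,1,0],
    [0,1,0],
  ],
  twist=[0,0,0,0,0],
)

```text
time: 17.08
tool_pos: [662.8, -135.8, 62.5]
tcp_rot: [3.141, -0.002, -3.073]
contact_force: [-0.0, 0.3, -0.5]
grip_width: 0.8
finger_force: 0.0
```

Call:
arm_command(
  gripper=[0,0,0,0,0],
  dp=[
    [0,0.4,0.5],
    [0,0,0.7],
    [0,0,0.16],
    [0,0,0.14],
    [0,0,0],
  ],
  twist=[0,0,0,0,0],
)

```text
time: 17.7
tool_pos: [663.3, -127.6, 28.9]
tcp_rot: [3.14, 0.001, -3.075]
contact_force: [-7.3, 8.5, 22.7]
grip_width: 0.3
finger_force: 11.5
```

Call:
arm_command(
  gripper=[0,0,0,0,0],
  dp=[
    [0,0,0.04],
    [0,0,0],
    [0,0,0],
    [0,0,0],
    [0,0,0],
  ],
  twist=[0,0,0,0,0],
)

```text
time: 18.32
tool_pos: [663.5, -127.4, 28.6]
tcp_rot: [3.14, 0.002, -3.075]
contact_force: [-8.2, 9.5, 27.7]
grip_width: 0.3
finger_force: 13.3
```

Call:
arm_command(
  gripper=[0,0,0,0,0],
  dp=[
    [0,0.7,-0.48],
    [1,0.1,0],
    [1,0,0],
    [1,0,0],
    [0.25,-0.3,0],
  ],
  twist=[0,0,0,0,0],
)

```text
time: 18.95
tool_pos: [579.8, -121.3, 36.5]
tcp_rot: [3.141, -0.002, -3.075]
contact_force: [-1.3, -0.3, -0.5]
grip_width: 0.6
finger_force: 0.0
```

Call:
arm_command(
  gripper=[0,0,0,0,0],
  dp=[
    [0,-0.3,0],
    [0,0,0.2],
    [0,0,0.1],
    [0,0,0.14],
    [0,0,0],
  ],
  twist=[0,0,0,0,0],
)

```text
time: 19.58
tool_pos: [582.5, -128.8, 29.0]
tcp_rot: [-3.14, 0.002, -3.073]
contact_force: [-8.3, 1.0, 22.9]
grip_width: 0.5
finger_force: 11.5
```

Call:
arm_command(
  gripper=[0,0,0,0,0],
  dp=[
    [0,0,0.04],
    [0,0,0],
    [0,0,0],
    [0,0,0],
    [0,0,0],
  ],
  twist=[0,0,0,0,0],
)

```text
time: 20.2
tool_pos: [582.5, -128.7, 28.8]
tcp_rot: [-3.14, 0.002, -3.073]
contact_force: [-9.7, 1.9, 28.4]
grip_width: 0.3
finger_force: 14.3
```

Call:
arm_command(
  gripper=[0,0,0,0,0],
  dp=[
    [0,0.2,-1],
    [0,0.6,-0.6],
    [-0.17,1,0],
    [-0.17,1,0],
    [-0.17,1,0],
  ],
  twist=[0,0,0,0,0],
)

```text
time: 20.82
tool_pos: [588.0, -31.1, 64.9]
tcp_rot: [3.141, -0.0, -3.073]
contact_force: [0.5, 0.6, -0.5]
grip_width: 1.0
finger_force: 0.0
```

Call:
arm_command(
  gripper=[0,0,0,0,0],
  dp=[
    [-0.17,1,0],
    [-0.17,1,0],
    [-0.17,1,0],
    [-0.17,1,0],
    [-0.17,1,0],
  ],
  twist=[0,0,0,0,0],
)

```text
time: 21.45
tool_pos: [600.5, 95.1, 64.8]
tcp_rot: [3.141, -0.001, -3.073]
contact_force: [1.0, 0.8, 0.4]
grip_width: 0.5
finger_force: 0.0
```

Call:
arm_command(
  gripper=[0,0,0,0,0],
  dp=[
    [0,1,0],
    [0,1,0],
    [0,0,0.8],
    [0,0,0.5],
    [0,0,0.1],
  ],
  twist=[0,0,0,0,0],
)

```text
time: 22.08
tool_pos: [596.7, 143.3, 29.0]
tcp_rot: [3.142, -0.002, -3.074]
contact_force: [-0.3, -0.2, 1.4]
grip_width: 0.5
finger_force: 0.4
```

Call:
arm_command(
  gripper=[0,0,0,0,0],
  dp=[
    [0,0,0.1],
    [0,0,0.06],
    [0,0,0],
    [0,0,0],
    [0,0,0],
  ],
  twist=[0,0,0,0,0],
)

```text
time: 22.7
tool_pos: [597.8, 143.0, 26.5]
tcp_rot: [3.142, 0.001, -3.074]
contact_force: [-0.3, -1.5, 1.7]
grip_width: 0.2
finger_force: 0.6
```

Call:
arm_command(
  gripper=[0,0,0,0,0],
  dp=[
    [0,0,0.06],
    [0,0,0.06],
    [0,0,0],
    [0,0,0],
    [0,0,0],
  ],
  twist=[0,0,0,0,0],
)

```text
time: 23.32
tool_pos: [598.0, 142.8, 24.8]
tcp_rot: [-3.141, 0.001, -3.074]
contact_force: [-3.5, -2.9, 11.7]
grip_width: 0.6
finger_force: 6.1
```

Run:
```python
from h import *
s=get_obs(); print(s['time'],s['tool_pos'].round(1),s['contact_force'].round(2))
```

```text
23.325 [598.  142.8  24.8] [-3.5  -2.93 11.75]
```

Call:
arm_command(
  gripper=[0,0,0,70,70],
  dp=[
    [0,0,-0.8],
    [-1,0,0],
    [-1,0,0],
    [-1,0.6,0],
    [-0.36,1,0],
  ],
  twist=[0,0,0,0,0],
)

```text
time: 23.95
tool_pos: [679.8, 188.4, 42.7]
tcp_rot: [3.141, 0.0, -3.076]
contact_force: [0.4, 0.9, -0.8]
grip_width: 15.8
finger_force: 0.0
```

Call:
arm_command(
  gripper=[70,70,70,70,70],
  dp=[
    [0,0.58,0],
    [0,0,0.6],
    [0,0,0.4],
    [0,0,0.2],
    [0,0,0],
  ],
  twist=[0,0,0,0,0],
)

```text
time: 24.58
tool_pos: [677.4, 202.4, 12.6]
tcp_rot: [-3.141, -0.001, -3.075]
contact_force: [1.8, -0.3, -0.6]
grip_width: 66.0
finger_force: 0.0
```

Run:
```python
from h import *
s=get_obs(); print(s['time'],s['tool_pos'].round(1),s['contact_force'].round(2),s['grip_width']); im=save('wrist','w3')
```

```text
24.575 [677.4 202.4  12.6] [ 1.77 -0.26 -0.58] 65.97896868240382
```

View pics/w3.png

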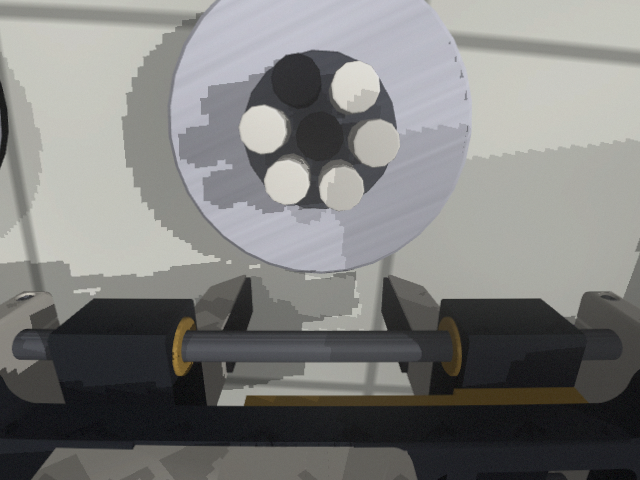

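Call:
arm_command(
  gripper=[70,70,70,70,70],
  dp=[
    [0.3,0,0],
    [0.4,0,0],
    [0.5,0,0],
    [0.6,0,0],
    [0.6,0,0],
  ],
  twist=[0,0,0,0,0],
)

```text
time: 25.25
tool_pos: [618.0, 199.1, 14.0]
tcp_rot: [3.141, 0.003, -3.074]
contact_force: [4.0, 0.9, -0.5]
grip_width: 70.2
finger_force: 1.7
```

Call:
arm_command(
  gripper=[70,70,70,70,70],
  dp=[
    [0.6,0,0],
    [0.6,0,0],
    [0.6,0,0],
    [0.6,0,0],
    [0.6,0,0],
  ],
  twist=[0,0,0,0,0],
)

```text
time: 25.88
tool_pos: [543.3, 194.1, 14.0]
tcp_rot: [3.141, 0.003, -3.074]
contact_force: [3.0, -0.2, -1.0]
grip_width: 70.1
finger_force: 1.7
```

Run:
```python
from h import *
s=get_obs(); print(s['time'],s['tool_pos'].round(1),s['contact_force'].round(2),s['grip_width']); im=save('wrist','w4')
cv2.imwrite('pics/w4s.png',cv2.cvtColor(cv2.resize(im,(320,240)),cv2.COLOR_RGB2BGR))
```

```text
25.875 [543.3 194.1  14. ] [ 2.98 -0.22 -1.03] 70.11785373787494
```

View pics/w4s.png

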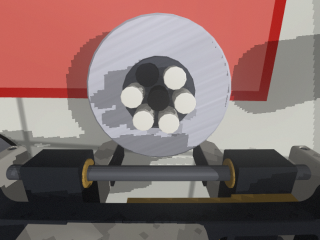

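Call:
arm_command(
  gripper=[70,70,70,70,70],
  dp=[
    [0.6,0,0],
    [0.6,0,0],
    [0.6,0,0],
    [0.6,0,0],
    [0.4,0,0],
  ],
  twist=[0,0,0,0,0],
)

```text
time: 26.55
tool_pos: [473.7, 189.5, 14.0]
tcp_rot: [3.141, 0.003, -3.074]
contact_force: [3.8, -0.8, -0.3]
grip_width: 69.9
finger_force: 1.9
```

Call:
arm_command(
  gripper=[70,70,70,70,70],
  dp=[
    [0.2,0,0],
    [0.1,0,0],
    [0,0,0],
    [-0.6,0,0],
    [-1,0,-0.6],
  ],
  twist=[0,0,0,0,0],
)

```text
time: 27.18
tool_pos: [503.0, 191.1, 26.7]
tcp_rot: [-3.141, -0.007, -3.074]
contact_force: [-0.0, 0.4, -0.2]
grip_width: 69.9
finger_force: 0.0
```

Call:
arm_command(
  gripper=[70,70,70,70,70],
  dp=[
    [-0.78,-1,-0.8],
    [-0.78,-1,-0.7],
    [-0.78,-1,0],
    [-0.78,-1,0],
    [-0.78,-1,0],
  ],
  twist=[0,0,0,0,0],
)

```text
time: 27.8
tool_pos: [610.3, 72.6, 64.7]
tcp_rot: [3.141, -0.004, -3.074]
contact_force: [0.4, 0.2, -0.5]
grip_width: 70.2
finger_force: 0.0
```

Call:
arm_command(
  gripper=[70,70,70,70,70],
  dp=[
    [-0.8,-1,0],
    [-0.8,-1,0],
    [-0.8,-1,0],
    [0,0,0.8],
    [0,0,0.4],
  ],
  twist=[0,0,0,0,0],
)

```text
time: 28.42
tool_pos: [674.3, 2.5, 33.3]
tcp_rot: [3.14, -0.005, -3.075]
contact_force: [-0.0, 0.4, 0.7]
grip_width: 70.2
finger_force: 0.0
```

Run:
```python
from h import *
s=get_obs(); print(s['time'],s['tool_pos'].round(1),s['contact_force'].round(2),s['grip_width']); im=save('wrist','w5')
cv2.imwrite('pics/w5s.png',cv2.cvtColor(cv2.resize(im,(320,240)),cv2.COLOR_RGB2BGR))
```

```text
28.425 [674.3   2.5  33.3] [-0.02  0.45  0.66] 70.17850166396921
```

View pics/w5s.png

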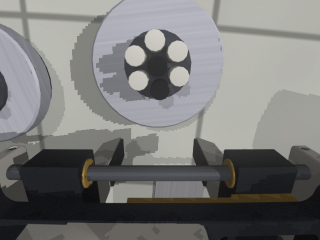

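Call:
arm_command(
  gripper=[70,70,70,70,70],
  dp=[
    [0,0,0.6],
    [0,0,0.2],
    [0,0,0.1],
    [0.3,0,0],
    [0.4,0,0],
  ],
  twist=[0,0,0,0,0],
)

```text
time: 29.1
tool_pos: [658.3, 1.4, 13.6]
tcp_rot: [-3.142, 0.001, -3.074]
contact_force: [-0.1, -0.5, -0.1]
grip_width: 70.0
finger_force: 0.0
```

Call:
arm_command(
  gripper=[70,70,70,70,70],
  dp=[
    [0.5,0,0],
    [0.6,0,0],
    [0.6,0,0],
    [0.6,0,0],
    [0.6,0,0],
  ],
  twist=[0,0,0,0,0],
)

```text
time: 29.72
tool_pos: [586.7, -3.7, 14.1]
tcp_rot: [-3.141, 0.003, -3.074]
contact_force: [2.9, -0.8, -1.1]
grip_width: 70.0
finger_force: 1.6
```

Call:
arm_command(
  gripper=[70,70,70,70,70],
  dp=[
    [0.6,0,0],
    [0.6,0,0],
    [0.6,0,0],
    [0.6,0,0],
    [0.6,0,0],
  ],
  twist=[0,0,0,0,0],
)

```text
time: 30.35
tool_pos: [512.0, -8.8, 14.1]
tcp_rot: [-3.141, 0.004, -3.074]
contact_force: [1.8, -0.2, -1.8]
grip_width: 69.9
finger_force: 1.6
```

Call:
arm_command(
  gripper=[70,70,70,70,70],
  dp=[
    [0.6,0,0],
    [0.4,0,0],
    [0.3,0,0],
    [0.1,0,0],
    [0,0,0],
  ],
  twist=[0,0,0,0,0],
)

```text
time: 30.98
tool_pos: [476.8, -11.0, 13.4]
tcp_rot: [-3.142, 0.0, -3.074]
contact_force: [2.0, -0.6, 1.8]
grip_width: 70.3
finger_force: 1.1
```

Call:
arm_command(
  gripper=[70,70,70,70,70],
  dp=[
    [-0.6,0,0],
    [-1,0,-0.6],
    [-0.5,0,-1],
    [0,0,-1],
    [0,0,-1],
  ],
  twist=[0,0,0,0,0],
)

```text
time: 31.6
tool_pos: [527.9, -7.2, 103.1]
tcp_rot: [3.141, -0.003, -3.074]
contact_force: [0.1, -0.1, -0.9]
grip_width: 70.3
finger_force: 0.0
```

Call:
arm_command(
  gripper=[70,70,70,70,70],
  dp=[
    [0,0,-1],
    [0,0,-1],
    [0,0,-1],
    [0,0,-1],
    [0,0,0],
  ],
  twist=[0,0,0,0,0],
)

```text
time: 32.22
tool_pos: [529.3, -7.4, 204.2]
tcp_rot: [-3.141, 0.001, -3.074]
contact_force: [0.6, 0.1, 0.1]
grip_width: 69.8
finger_force: 0.0
```

Run:
```python
from h import *
s=get_obs(); print(s['time'],s['tool_pos'].round(1)); im=save('scene','scene1'); im2=save('side','side1')
```

```text
32.225 [529.3  -7.4 204.2]
```

View pics/scene1.png

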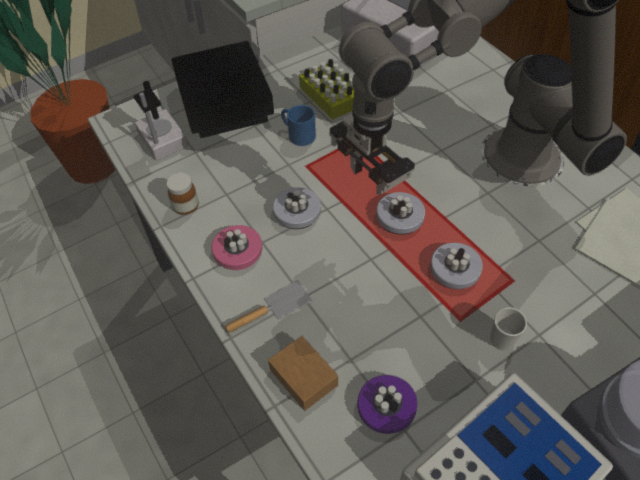

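View pics/side1.png

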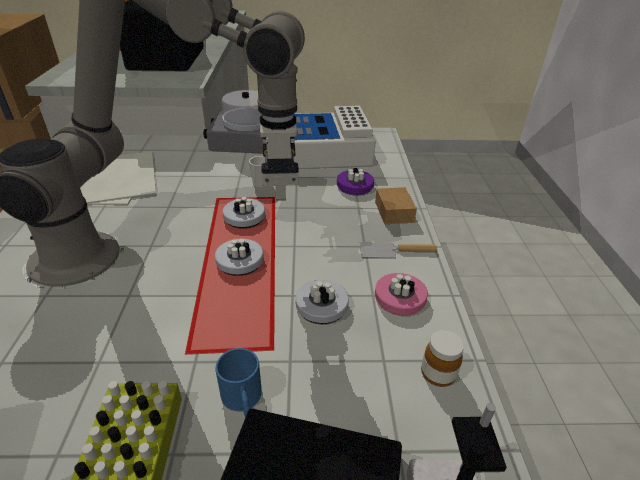

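Run:
```python
from h import *
P=cast('scene',[(401,208),(457,261),(297,202)],45)[:,:2]; u=np.array([.998,.054]); v=np.array([-.054,.998])
d=P-[417,-4]; print(P.round(),(d@u).round(),(d@v).round())
if (abs((d@u)[:2])<25).all(): print(close_job())
```

```text
[[ 426.   -6.]
 [ 416.  191.]
 [ 625. -165.]] [  9.   9. 199.] [  -3.  195. -172.]
the job is handed in; nothing more can be done
None
```

The middle block and the +y block (beaker end) rocked and are now on the red mat, about 9 mm off its centre line. The −y block (mug end) held firm, although one of its six rim points read about 1 mm low, so I left it where it stood. The job is handed in, and no verdict came back.

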